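Set up the sandal maker's die and stamp case

ROBOT

A 6-joint arm with a two-finger parallel gripper is mounted at the origin on the work surface. World frame = base frame: x ahead of the robot, y to its left, z up, the work surface at z = 0. Lengths are in mm, angles in rad, forces in N, time in s.
With the tool pointing down it reaches from about 275 to 750 mm from the base axis. Payload 10.2 kg.
Tool frame: the origin (TCP) lies midway between the tips of the shut fingers; the grasp point (between the pads) lies 19 mm behind it; z points along the fingers, y is the line along which they close (so a half turn about z gives the same grasp; the last joint's range is limited). The gripper opens to 85 mm and grips with 20 to 120 N. Pads are 22 mm wide; open, the fingers measure 114 mm over their backs; the gripper's body (76 mm by 85 mm) begins 54 mm behind the grasp point. The pads swing forward as they close: fully open they stand 13 mm farther back than shut.
Start: joints at [0.968, 0.313, 1.498, -0, 1.331, -0.223], TCP at [194.649, 487.589, 231.294] pointing down, gripper open.
Joint ranges: [-2.94, 2.94], [-0.97, 2.17], [0.19, 2.56], [-1.23, 4.37], [0.02, 3.11], [-2.88, 2.88]. Speed limits (rad/s): [2.39, 2.39, 3.01, 3.14, 3.14, 3.14].

INTERFACE

Orientations are given as a unit quaternion [w, x, y, z].
In Python, from rig import ctrl, capture, camera_info gives the robot as it stands.
- The arm moves only by the tool apply_moves, never from a script. Its argument "targets" is a list of rows, each a list of 3 entries, a list of its own where there are three numbers: the finger opening in mm, from 0 to 85.4, then the shift along the world's x, y, z in mm, then the turn, a rotation vector about the world's x, y, z in degrees. In form: [[grip, [dx, dy, dz], [rx, ry, rz]], ...]. A call has 1 to 20 rows; each row is the pose to reach, as a shift and turn from the pose commanded when the call began; what a row does not reach only later rows make up. A row lasts 1/10 s, in which the tool goes at most 50 mm and 8.59 degrees, less where a joint would pass 70% of its speed; a pose out of reach is approached as far as the arm can. A call with a gripper value outside its range is refused whole. The fingers move at their own pace and stop on an object; "squeeze" is the grip in N (left out, the last holds). Time passes only in rows, so rows that repeat a pose let the fingers close. It gives the time, the measured TCP pose, the force, the opening and the grip force at its end, in the units of the state.
- ctrl.sense(): the state, without advancing time (a new reading comes with each control period).
- capture(name): name is "scene" or "top" or "wrist"; returns (picture, depth): 400x640x3 uint8, blue, green, red; 400x640 float32, mm along the optical axis (not along the pixel's ray), 0 where there is no reading.
- camera_info(name): a dict with "vfov" (degrees; the focal length in pixels is half the picture's height over the tangent of half this angle, whatever the lens; pixels are square), "cx", "cy" (the principal point, pixels), "extrinsics" (4x4, takes a point from camera to world coordinates). Camera axes: x right, y down, z forward; pixel columns grow to the right and rows downward; lengths in mm; the calibration is good to about 2 mm. A picture is of the moment at which its call begins: read the wrist's pose just before it. camera_info takes no time and is no camera call; for the wrist camera it gives the pose at the moment of the call.
- ctrl.finish_job(): hands the job in; it is judged then, once.
The state is a dict: "time_s": time; "joints": joint angles; "dq": joint speeds; "tau": joint torques, N m; "eef_pos": TCP position; "ee_rot": TCP orientation; "force": force on the tool from outside, world axes, zero at the start; "wrist_torque": the same for the moment, N m; "grip_width": opening from 0.0 (shut) to 1.0 (fully open); "grip_force": force on a finger pad.
Only numpy, scipy, OpenCV 4.12 (cv2) and the standard library are available. Lean on these libraries where they do the work, as an engineer would, in place of code of your own. Each camera call takes 0.05 s, during which the arm holds its last target. There are 200 camera calls.

TASK

Get the sandal maker's marking kit ready for work: lift the lid of the wooden case right back until it rests on its stop, plug each of the two steel dies upright and fully home (flange down on the block) into the socket that fits its shape, and stand every hand stamp from the bench upright in a round pocket of its own. Leave the lid open, and leave the soles, the hammer and the glue tin alone.

Things in the scene. Friction and masses are not known exactly. Their poses are not given: they have to be found in the camera images.
- case: Wooden case fixed to the bench, 156 (x) x 272 (y) x 56 mm high. Origin: centre of the underside; z up; hinge at its +x side, lid handle at -x. The block inside has its top 44 mm above the bench, a rim 12 mm higher round it, and seven openings 26 mm deep in two rows 66 mm apart: at -x four round pockets; at +x a round pocket, a square and an oblong socket.
- lid (a joint): Angle of the case's lid: 0 closed, 1.95 rad fully open, leaning back on its stop. Plain free hinge: left alone the lid falls shut below about 1.5 rad and falls back onto its stop beyond about 1.7 rad. 0.25 kg, slab 10 mm thick. Starts closed.
- lid_handle (a point): Middle of the lid's round steel bar handle, 12 mm thick, 100 mm long, parallel to the hinge, its axis 55 mm off the lid's free edge, carried at its ends; 61 mm above the bench when closed. Moves with the lid. Can be pinched from above, a finger on either side, and turns in the fingers as the lid swings. Axes: y along the bar, x towards the hinge.
- lid_hinge (a point): Middle of the lid's hinge axis, which runs along the case's y; the bar handle swings about it at a radius of 211 mm, up from the closed lid and over to the case's +x side.
- die_square: Steel die, 72 mm tall, about 0.55 kg, at the start upright on its shank: a square shank 36 x 36 mm (x by y), 24 mm high with a 2.5 mm chamfered foot, then a dark flange 46 x 46 mm, 8 mm thick, then a grip block 28 x 28 mm (x by y) up to the top. Origin: centre of the underside; z up. Mates with socket_square, in any of its four yaws.
- die_long: Steel die, 72 mm tall, about 0.55 kg, at the start upright on its shank: an oblong shank 30 x 54 mm (x by y), 24 mm high with a 2.5 mm chamfered foot, then a dark flange 40 x 64 mm, 8 mm thick, then a grip block 24 x 44 mm (x by y) up to the top. Origin: centre of the underside; z up. Mates with socket_long, its y along the case's y, either way round.
- socket_square (a point): Centre of the mouth of the square socket, 38 x 38 mm, 26 mm deep, sides along the case's x and y, level with the block's top (44 mm above the bench). A die is home when its flange lies on the block, its underside 24 mm below the mouth.
- socket_long (a point): Centre of the mouth of the oblong socket, 32 mm along the case's x by 56 mm along the case's y, 26 mm deep, level with the block's top (44 mm above the bench). Home: flange on the block, the die's underside 24 mm below the mouth.
- pocket0 (a point): Centre of the mouth of a round pocket in the case, level with the block's top (44 mm above the bench). The pocket is 46 mm in diameter and 26 mm deep, open upward once the lid is open. In the row next to the lid handle.
- pocket1 (a point): Centre of the mouth of a round pocket in the case, level with the block's top (44 mm above the bench). The pocket is 46 mm in diameter and 26 mm deep, open upward once the lid is open. In the row next to the lid handle.
- pocket2 (a point): Centre of the mouth of a round pocket in the case, level with the block's top (44 mm above the bench). The pocket is 46 mm in diameter and 26 mm deep, open upward once the lid is open. In the row next to the lid handle.
- pocket3 (a point): Centre of the mouth of a round pocket in the case, level with the block's top (44 mm above the bench). The pocket is 46 mm in diameter and 26 mm deep, open upward once the lid is open. In the row next to the lid handle.
- pocket4 (a point): Centre of the mouth of a round pocket in the case, level with the block's top (44 mm above the bench). The pocket is 46 mm in diameter and 26 mm deep, open upward once the lid is open. In the row next to the hinge.
- stamp0: Hand stamp, all alike: brass disc foot 40 mm in diameter, 24 mm high, below a round wooden handle about 25 mm in diameter; 78 mm tall, about 0.28 kg. Stands upright on the bench at the start. Origin: centre of the underside; z up. Any pocket will do. Three to five stamps are present.
- stamp1: Hand stamp, all alike: brass disc foot 40 mm in diameter, 24 mm high, below a round wooden handle about 25 mm in diameter; 78 mm tall, about 0.28 kg. Stands upright on the bench at the start. Origin: centre of the underside; z up. Any pocket will do. Three to five stamps are present.
- stamp2: Hand stamp, all alike: brass disc foot 40 mm in diameter, 24 mm high, below a round wooden handle about 25 mm in diameter; 78 mm tall, about 0.28 kg. Stands upright on the bench at the start. Origin: centre of the underside; z up. Any pocket will do. Three to five stamps are present.
- stamp3: Hand stamp, all alike: brass disc foot 40 mm in diameter, 24 mm high, below a round wooden handle about 25 mm in diameter; 78 mm tall, about 0.28 kg. Stands upright on the bench at the start. Origin: centre of the underside; z up. Any pocket will do. Three to five stamps are present.
- stamp4: Hand stamp, all alike: brass disc foot 40 mm in diameter, 24 mm high, below a round wooden handle about 25 mm in diameter; 78 mm tall, about 0.28 kg. Stands upright on the bench at the start. Origin: centre of the underside; z up. Any pocket will do. Three to five stamps are present.
- sole_stack: Bystander: a stack of six black sandal soles, about 235 x 86 mm, 68 mm high, right of the work. Origin: centre of the underside.
- hammer: Bystander: a hammer lying on the bench beyond the work, 260 mm long. Origin: underside of the middle of its length.
- glue_tin: Bystander: a closed tin, 76 mm in diameter, 100 mm high, right of the work. Origin: centre of the underside.

How it is judged:
By the outcome, as a careful person would: the job done as asked, in the order asked, and still so for the second after the job is handed in, with the robot touching nothing.
Of stamp0, stamp1, stamp2, stamp3, stamp4 only 3 to 5 are there at a start; the rules pass over those that are not, and their reading is None.
At some moment in a run one of stamp0, stamp1, stamp2, stamp3, stamp4 may be knocked a few centimetres aside while the robot is not near it.
It also fails if it takes over 210 s, if anything falls off the work surface, if the arm or the gripper's body presses on something with over 40 N, if the wrist force passes 120 N, or if a joint passes its speed limit or range.

## Working session

There is one attempt and no reset: what is moved stays moved. The work goes in short steps, Python scripts to look and compute and a tool call to move; the robot and the scene stay as the last step left them, time stands still between calls to the robot, and variables do not carry over. Pictures are saved under pics/ and viewed, at most 14 in all, crops included, and the job is handed in when it is done.

Besides the shell and the picture viewer there is one more tool, called by a JSON object that holds its "method" and its "body", one argument or row to a line. apply_moves: Moves the arm, as the interface text tells. Its arguments: {"type":"object","properties":{"targets":{"type":"array","items":{"type":"array"}},"squeeze":{"type":"number"}},"required":["targets"]}

```bash
mkdir -p pics; ls
cat > h.py <<'E'
import numpy as np, cv2
from rig import ctrl, capture, camera_info
def K(n):
    c=camera_info(n); f=200/np.tan(np.radians(c["vfov"])/2); return c,f
def cloud(n,save=None):
    c,f=K(n); p,d=capture(n)
    if save: cv2.imwrite("pics/"+save,p)
    v,u=np.mgrid[:400,:640]
    P=np.stack([(u-c["cx"])*d/f,(v-c["cy"])*d/f,d],-1)
    E=np.array(c["extrinsics"]); W=P@E[:3,:3].T+E[:3,3]; W[d==0]=np.nan
    return p,W
E
python3 - <<'E'
from h import *
for n in("top","scene"):
    p,W=cloud(n,n+"0.png"); np.save(n+"0.npy",W); print(n,camera_info(n))
print(ctrl.sense())
E
```

```text
pics
top {'vfov': 52.29426444192564, 'cx': 318.7989667602281, 'cy': 195.34872084089238, 'extrinsics': array([[ 1.94334711e-03, -9.94561594e-01,  1.04131929e-01,
         4.83331932e+02],
       [-9.99945095e-01, -3.00493830e-03, -1.00387635e-02,
        -8.71200682e+01],
       [ 1.02970786e-02, -1.04106703e-01, -9.94512828e-01,
         1.03943557e+03],
       [ 0.00000000e+00,  0.00000000e+00,  0.00000000e+00,
         1.00000000e+00]])}
scene {'vfov': 50.90662334838706, 'cx': 321.78921725426636, 'cy': 200.46378741784966, 'extrinsics': array([[-7.42229854e-01,  3.87714413e-01, -5.46600748e-01,
         1.15337749e+03],
       [ 6.70085356e-01,  4.40298066e-01, -5.97597882e-01,
         5.61564343e+02],
       [ 8.96994024e-03, -8.09824146e-01, -5.86604120e-01,
         6.85750014e+02],
       [ 0.00000000e+00,  0.00000000e+00,  0.00000000e+00,
         1.00000000e+00]])}
{'time_s': 0.1, 'joints': array([ 9.67592361e-01,  3.13420277e-01,  1.49837125e+00, -3.34489628e-06,
        1.33099243e+00, -2.23393708e-01]), 'dq': array([-0.00125356, -0.00156315, -0.00080739,  0.00110406, -0.00036224,
        0.00201738]), 'tau': array([ 4.77363792e-03, -4.12900972e+01, -2.60138869e+01, -2.91819219e-06,
        3.00579479e-03,  3.03204808e-05]), 'eef_pos': array([194.51524885, 487.38701107, 230.7750636 ]), 'ee_rot': array([-2.37744976e-04,  1.88765305e-01,  9.82022049e-01, -5.46149445e-04]), 'force': array([0.01648341, 0.17308729, 0.22672806]), 'wrist_torque': array([ 0.03994392, -0.00837521, -0.00963588]), 'grip_force': 0.0, 'grip_width': 1.0014848849834228}
```

View pics/top0.png

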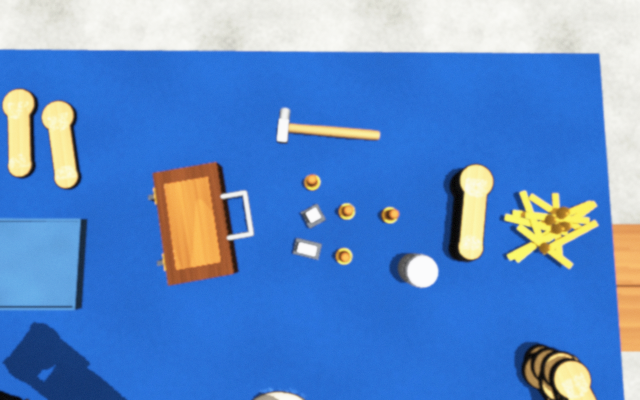

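View pics/scene0.png

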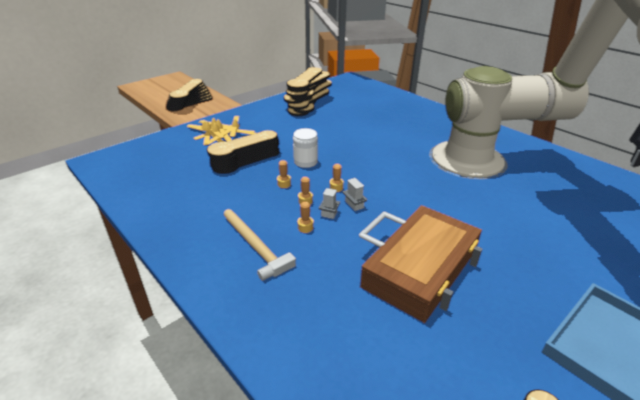

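The top view shows the case at (195,223) with the hinge on its left (+y world) and the handle bar at (248,215). There are stamps at (312,183), (347,211), (390,215) and (344,256), and dies at (313,216) (square) and (307,248) (oblong). The scene view agrees.

Run:
```python
from h import *
W=np.load("top0.npy"); p=cv2.imread("pics/top0.png")
def obj(n,u,v,r,zmin):
    w=W[v-r:v+r+1,u-r:u+r+1].reshape(-1,3); w=w[np.nan_to_num(w[:,2])>zmin]
    print(n,len(w),w.mean(0).round(1),"zmax",np.percentile(w[:,2],95).round(1), w.min(0).round(),w.max(0).round())
for i,(u,v) in enumerate([(312,181),(347,210),(390,214),(344,255)]): obj("stamp%d"%i,u,v,9,65)
obj("sq",313,215,11,60); obj("long",307,248,13,60)
obj("yel",557,217,12,20)
obj("bar",248,215,30,52)
w=W[150:290,150:238].reshape(-1,3); w=w[(w[:,2]>48)]; r=cv2.minAreaRect(w[:,:2].astype(np.float32)); print(r,np.median(w[:,2]))
w=W[185:245,243:256].reshape(-1,3); w=w[(w[:,2]>45)]; r=cv2.minAreaRect(w[:,:2].astype(np.float32)); print(r,np.median(w[:,2]),w.mean(0))
w=W[300:380,300:600].reshape(-1,3); print("bench",np.median(w[:,2]))
print(camera_info("wrist"))
```

```text
stamp0 83 [622.6 -79.1  77.3] zmax 81.9 [612. -90.  67.] [636. -68.  83.]
stamp1 83 [ 549.7 -165.2   77.1] zmax 80.5 [ 538. -176.   68.] [ 562. -154.   81.]
stamp2 91 [ 540.7 -272.4   76.7] zmax 80.4 [ 529. -285.   65.] [ 553. -262.   82.]
stamp3 86 [ 440.  -157.2   77.4] zmax 81.5 [ 428. -168.   66.] [ 451. -147.   83.]
sq 137 [537.8 -82.3  72.9] zmax 75.8 [ 521. -100.   63.] [554. -67.  78.]
long 190 [458.  -67.8  72.5] zmax 75.1 [444. -91.  63.] [474. -46.  77.]
yel 457 [ 530.1 -690.    35.9] zmax 50.3 [ 506. -725.   20.] [ 562. -656.   54.]
bar 902 [530.8 111.3  66.6] zmax 70.2 [466.  59.  52.] [611. 146.  74.]
((520.6116333007812, 195.17575073242188), (274.89630126953125, 211.77207946777344), 8.540719032287598) 68.61445466716509
((541.6416625976562, 72.15250396728516), (112.28791046142578, 23.665496826171875), 1.1106066703796387) 67.18540416929613 [535.46905496  73.4626608   67.06078536]
bench nan
{'vfov': 65.6654414791428, 'cx': 314.44667423053926, 'cy': 198.51595827756447, 'extrinsics': array([[ 3.71024120e-01,  8.93146446e-01,  2.54225348e-01,
         1.29635656e+02],
       [ 9.28622956e-01, -3.56639349e-01, -1.02312175e-01,
         5.13088913e+02],
       [-7.12992772e-04,  2.74039778e-01, -9.61718094e-01,
         3.74208235e+02],
       [ 0.00000000e+00,  0.00000000e+00,  0.00000000e+00,
         1.00000000e+00]])}
```

{"method": "apply_moves", "body": {
  "targets": [
    [85,[40,-45,0],[0,0,4]],
    [85,[80,-90,0],[0,0,8]],
    [85,[120,-135,0],[0,0,12]],
    [85,[160,-180,0],[0,0,16]],
    [85,[200,-225,0],[0,0,20]],
    [85,[240,-270,0],[0,0,25]],
    [85,[280,-315,0],[0,0,30]],
    [85,[310,-350,0],[0,0,30]],
    [85,[325,-365,0],[0,0,30]],
    [85,[325,-365,0],[0,0,30]],
    [85,[325,-365,0],[0,0,30]]
  ]
}}

```text
time_s: 1.2
eef_pos: [521.7, 119.1, 230.4]
ee_rot: [-0.0, -0.07, 0.998, -0.0]
force: [-0.1, 0.2, -0.3]
grip_width: 0.997
grip_force: 0.0
```

Run:
```python
from h import *
s=ctrl.sense();print(s["time_s"],s["eef_pos"],s["ee_rot"])
p,W=cloud("wrist","w1.png");np.save("w1.npy",W)
```

```text
1.2 [521.74252634 119.14799927 230.37335801] [-3.66979375e-04 -6.95169079e-02  9.97580654e-01 -3.21451451e-04]
```

View pics/w1.png

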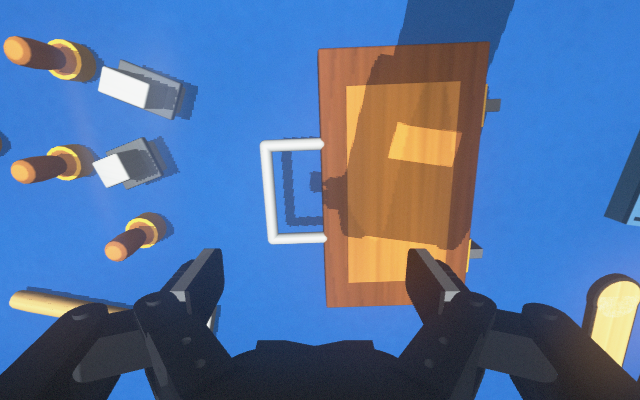

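The wrist view shows the bar running from (266,145) to (273,240), with the lid's free edge from (319,48) to (327,306).

```bash
cat >> h.py <<'E'
def ray(n,u,v,z,c=None):
    "pixel -> world on plane z"
    c,f=K(n) if c is None else c
    E=np.array(c["extrinsics"]); d=E[:3,:3]@np.array([(u-c["cx"])/f,(v-c["cy"])/f,1]); o=E[:3,3]
    return o+d*(z-o[2])/d[2]
E
python3 - <<'E'
from h import *
W=np.load("w1.npy")
for u,v in[(266,145),(270,192),(273,240)]: 
    w=W[v-2:v+3,u-2:u+3].reshape(-1,3);print("bar",ray("wrist",u,v,61).round(1),np.nanmedian(w,0).round(1))
for u,v in[(319,48),(490,41),(327,306)]: print("lid",ray("wrist",u,v,66).round(1),ray("wrist",u,v,66).round(1))
m=(W[...,2]>55)&(W[...,2]<80); m[240:]=0; m[:,:300]=0
q=W[55:230,330:460].reshape(-1,3);print("lid z",np.nanmedian(q[:,2]))
r=cv2.fitLine(W[60:240,325:330].reshape(-1,3)[:,:2].astype(np.float32),cv2.DIST_L2,0,.01,.01).ravel();print(r)
for n,u,v,z in[("sq t",113,170,72),("long t",125,87,72)]: print(n,ray("wrist",u,v,z).round(1))
E
```

```text
bar [490.9  67.9  61. ] [491.5  66.9  68.2]
bar [538.7  76.8  61. ] [538.3  75.5  67.8]
bar [592.2  85.5  61. ] [590.4  84.   67.9]
lid [396.6 107.7  66. ] [396.6 107.7  66. ]
lid [369.3 259.7  66. ] [369.3 259.7  66. ]
lid [662.6 155.6  66. ] [662.6 155.6  66. ]
lid z 69.40661075505221
[9.88778889e-01 1.49386570e-01 4.89916199e+02 1.27011185e+02]
sq t [535.  -77.6  72. ]
long t [455. -64.  72.]
```

{"method": "apply_moves", "body": {
  "targets": [
    [85,[18,-42,0],[0,0,1.5]],
    [50,[18,-42,-40],[0,0,1.5]],
    [50,[18,-42,-80],[0,0,1.5]],
    [50,[18,-42,-115],[0,0,1.5]],
    [50,[18,-42,-140],[0,0,1.5]],
    [50,[18,-42,-160],[0,0,1.5]],
    [50,[18,-42,-175],[0,0,1.5]],
    [50,[18,-42,-186],[0,0,1.5]],
    [50,[18,-42,-186],[0,0,1.5]],
    [5,[18,-42,-186],[0,0,1.5]],
    [5,[18,-42,-186],[0,0,1.5]],
    [5,[18,-42,-186],[0,0,1.5]],
    [5,[18,-42,-186],[0,0,1.5]],
    [5,[18,-42,-186],[0,0,1.5]],
    [5,[18,-42,-186],[0,0,1.5]]
  ],
  "squeeze": 30
}}

```text
time_s: 2.75
eef_pos: [539.4, 73.8, 46.8]
ee_rot: [0.001, -0.085, 0.996, -0.006]
force: [-0.1, -42.0, 0.9]
grip_width: 0.127
grip_force: 31.2
```

{"method": "apply_moves", "body": {
  "targets": [
    [5,[0,-3,0],[0,0,0]],
    [5,[0,-3,0],[0,0,0]],
    [5,[0,-2,21],[0,0,0]],
    [5,[-0.7,1,42],[0,0,0]],
    [5,[-1.5,6,62],[0,0,0]],
    [5,[-2.5,13.5,82],[0,0,0]],
    [5,[-4,22.5,101],[0,0,0]],
    [5,[-4,22.5,101],[0,0,0]]
  ]
}}

```text
time_s: 3.55
eef_pos: [534.5, 101.3, 150.2]
ee_rot: [0.002, -0.085, 0.996, -0.003]
force: [-2.5, -17.0, 7.3]
grip_width: 0.129
grip_force: 29.9
```

{"method": "apply_moves", "body": {
  "targets": [
    [5,[-1.8,8,18],[0,0,0]],
    [5,[-3.8,20.5,34.5],[0,0,0]],
    [5,[-6,34.7,50],[0,0,0]],
    [5,[-8.6,50.3,64],[0,0,0]],
    [5,[-11.4,67.3,76.3],[0,0,0]],
    [5,[-14.3,85.3,86.8],[0,0,0]],
    [5,[-17.4,104.3,95.5],[0,0,0]],
    [5,[-20.6,124,102],[0,0,0]],
    [5,[-20.6,124,102],[0,0,0]]
  ]
}}

```text
time_s: 4.45
eef_pos: [512.0, 228.6, 250.7]
ee_rot: [0.001, -0.086, 0.996, -0.0]
force: [-6.3, -4.2, 9.3]
grip_width: 0.125
grip_force: 30.7
```

{"method": "apply_moves", "body": {
  "targets": [
    [5,[-3.3,20,4.5],[0,0,0]],
    [5,[-6.6,41,7],[0,0,0]],
    [5,[-10,62,7.5],[0,0,0]],
    [5,[-13.4,82.5,6],[0,0,0]],
    [5,[-16.7,103,2],[0,0,0]],
    [5,[-18.5,113,-0.5],[0,0,0]],
    [5,[-19.5,121,-2.5],[0,0,0]],
    [5,[-19.5,121,-2.5],[0,0,0]]
  ]
}}

```text
time_s: 5.25
eef_pos: [491.8, 348.9, 245.9]
ee_rot: [-0.002, -0.086, 0.996, -0.0]
force: [-7.4, -1.2, 0.4]
grip_width: 0.123
grip_force: 30.0
```

{"method": "apply_moves", "body": {
  "targets": [
    [40,[0,0,0],[0,0,0]],
    [40,[0,0,0],[0,0,0]],
    [40,[0,0,0],[0,0,0]],
    [40,[0,0,25],[0,0,0]],
    [40,[0,0,65],[0,0,0]],
    [60,[0,-20,85],[0,0,0]],
    [85,[5,-60,85],[0,0,0]],
    [85,[10,-100,75],[0,0,0]],
    [85,[15,-140,55],[0,0,0]],
    [85,[20,-180,35],[0,0,0]],
    [85,[20,-220,30],[0,0,0]],
    [85,[20,-250,30],[0,0,0]],
    [85,[20,-250,30],[0,0,0]],
    [85,[20,-250,30],[0,0,0]]
  ]
}}

```text
time_s: 6.65
eef_pos: [513.7, 97.7, 276.2]
ee_rot: [0.0, -0.084, 0.996, 0.0]
force: [0.2, 0.1, -0.7]
grip_width: 0.998
grip_force: 0.0
```

Run:
```python
from h import *
s=ctrl.sense();print(s["time_s"],s["eef_pos"],s["ee_rot"])
p,W=cloud("wrist","w2.png");np.save("w2.npy",W); cv2.imwrite("pics/w2b.png",cv2.resize(p[:300],(800,375),interpolation=3))
p,W=cloud("top","top2.png"); np.save("top2.npy",W)
```

```text
6.65 [513.71749452  97.74028202 276.16074188] [ 4.09331759e-04 -8.41710739e-02  9.96451232e-01  6.73470578e-05]
```

View pics/w2.png

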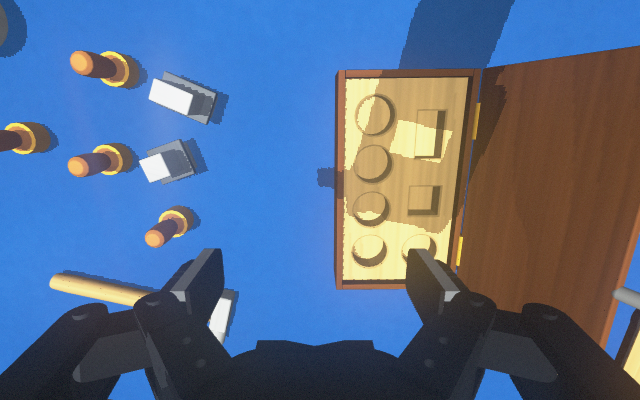

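The lid is open. The four handle-side pockets run down column 370, and the oblong socket (429,133), square socket (423,200) and fifth pocket (418,250) lie beside them. I'll enlarge this to measure it.

Run:
```python
from h import *
p=cv2.imread("pics/w2.png")
a=cv2.resize(p[60:300,325:490],None,fx=2.4,fy=2.4,interpolation=2); b=cv2.resize(p[60:200,130:235],None,fx=3.6,fy=3.6,interpolation=2)
o=np.zeros((576,a.shape[1]+b.shape[1],3),np.uint8); o[:,:a.shape[1]]=a; o[:b.shape[0],a.shape[1]:]=b
cv2.imwrite("pics/w2c.png",o); print(a.shape,b.shape)
```

```text
(576, 396, 3) (504, 378, 3)
```

View pics/w2c.png

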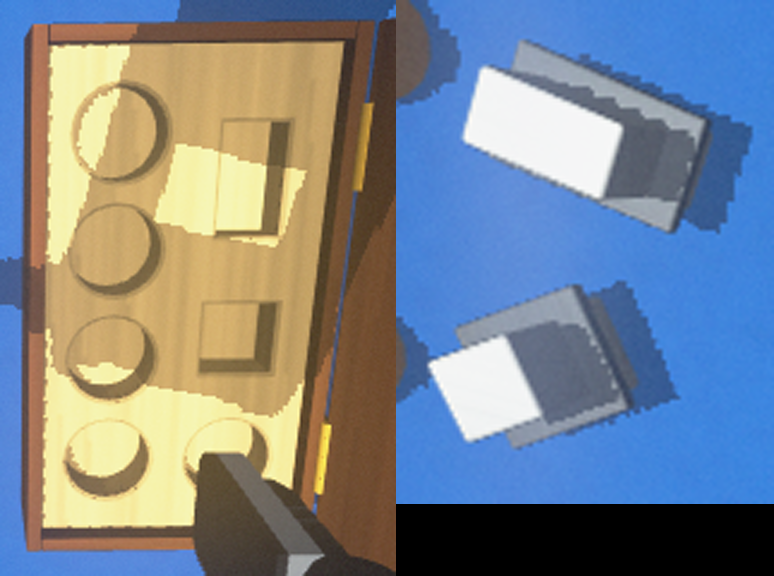

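```bash
cat > m.py <<'E'
from h import *
c=K("wrist")
A=lambda X,Y,z:ray("wrist",325+X/2.4,60+Y/2.4,z,c)[:2]
B=lambda X,Y,z:ray("wrist",130+(X-396)/3.6,60+Y/3.6,z,c)[:2]
def rect(n,P):
    P=np.array(P); e=np.roll(P,-1,0)-P; print(n,"ctr",P.mean(0).round(1),"len",np.linalg.norm(e,axis=1).round(1),"ang",(np.degrees(np.arctan2(e[:,1],e[:,0]))%90).round(1))
for n,x,y in[("Pa",121,132),("Pb",115,250),("Pc",112,357),("Pd",107,458),("P4",226,457)]: print(n,A(x,y,44).round(1))
rect("Slong",[A(*q,44) for q in[(222,118),(295,118),(283,240),(216,238)]])
rect("Ssq",[A(*q,44) for q in[(201,301),(282,301),(272,376),(196,372)]])
rect("Dlong",[B(*q,72) for q in[(484,66),(623,124),(604,199),(463,141)]])
rect("Dsq",[B(*q,72) for q in[(428,362),(508,334),(543,420),(468,442)]])
rect("Fsq",[B(*q,32) for q in[(457,325),(575,285),(632,408),(515,447)]])
rect("rim",[A(*q,56) for q in[(27,27),(375,22),(300,550),(27,550)]])
E
python3 m.py; python3 -c "
from h import *
W=np.load('top2.npy')
for n,u,v,r,z in[('sq',313,215,12,66),('long',307,248,14,66)]:
    w=W[v-r:v+r+1,u-r:u+r+1].reshape(-1,3); w=w[w[:,2]>z]; print(n,np.median(w[:,2]),cv2.minAreaRect(w[:,:2].astype(np.float32)))
"
```

```text
Pa [438.2 158.2]
Pb [495.3 168.1]
Pc [551.4 179.1]
Pd [609.1 189.3]
P4 [597.4 253.8]
Slong ctr [449.4 228.2] len [35.4 59.4 34.1 58.5] ang [ 9.8 10.7  8.  12. ]
Ssq ctr [530. 242.] len [42.  41.2 40.8 38.9] ang [ 9.8  8.8  6.6 10.6]
Dlong ctr [457.5 -65.9] len [42.  22.8 43.2 22.8] ang [77.3 79.2 77.2 76. ]
Dsq ctr [538.  -80.2] len [27.6 28.2 25.8 27.1] ang [28.2 25.  25.8 28.6]
Fsq ctr [537.2 -79.7] len [44.5 45.3 45.4 45.6] ang [27.6 29.1 27.9 28. ]
rim ctr [519.6 205.1] len [158.  272.2 151.4 270. ] ang [10.5  9.5  9.7 10.9]
sq 72.40644494522803 ((538.1109619140625, -81.9250717163086), (27.6827392578125, 27.66345977783203), 27.46238899230957)
long 72.86344591821239 ((457.91351318359375, -67.69316101074219), (43.43571472167969, 23.818378448486328), 76.13299560546875)
```

{"method": "apply_moves", "body": {
  "targets": [
    [85,[5,-40,0],[0,0,5]],
    [85,[10,-80,-20],[0,0,10]],
    [70,[18,-120,-60],[0,0,15]],
    [65,[24,-160,-90],[0,0,18]],
    [65,[24.3,-179,-120],[0,0,18]],
    [65,[24.3,-179,-150],[0,0,18]],
    [65,[24.3,-179,-180],[0,0,18]],
    [65,[24.3,-179,-205],[0,0,18]],
    [65,[24.3,-179,-220],[0,0,18]],
    [65,[24.3,-179,-232],[0,0,18]],
    [65,[24.3,-179,-237],[0,0,18]],
    [65,[24.3,-179,-237],[0,0,18]],
    [40,[24.3,-179,-237],[0,0,18]],
    [20,[24.3,-179,-237],[0,0,18]],
    [20,[24.3,-179,-237],[0,0,18]],
    [20,[24.3,-179,-237],[0,0,18]],
    [20,[24.3,-179,-237],[0,0,18]]
  ],
  "squeeze": 60
}}

```text
time_s: 8.45
eef_pos: [538.4, -81.1, 39.6]
ee_rot: [0.001, -0.24, 0.971, -0.0]
force: [-0.3, -0.2, 6.6]
grip_width: 0.32
grip_force: 59.0
```

{"method": "apply_moves", "body": {
  "targets": [
    [20,[0,0,25],[0,0,0]],
    [20,[0,0,60],[0,0,0]],
    [20,[0,20,90],[0,0,0]],
    [20,[0,50,100],[0,0,-3]],
    [20,[0,90,100],[0,0,-8]],
    [20,[-2,130,100],[0,0,-12]],
    [20,[-4,170,100],[0,0,-16]],
    [20,[-6,210,100],[0,0,-17.6]],
    [20,[-8,250,100],[0,0,-17.6]],
    [20,[-8.4,285,100],[0,0,-17.6]],
    [20,[-8.4,310,95],[0,0,-17.6]],
    [20,[-8.4,323,90],[0,0,-17.6]],
    [20,[-8.4,323,85],[0,0,-17.6]],
    [20,[-8.4,323,85],[0,0,-17.6]],
    [20,[-8.4,323,85],[0,0,-17.6]]
  ]
}}

```text
time_s: 9.95
eef_pos: [529.5, 241.0, 123.5]
ee_rot: [-0.0, -0.088, 0.996, -0.0]
force: [0.1, -0.1, -6.1]
grip_width: 0.323
grip_force: 61.3
```

Run:
```python
from h import *
s=ctrl.sense();print(s["time_s"],s["eef_pos"],s["ee_rot"])
p,W=cloud("wrist","w3.png");np.save("w3.npy",W)
```

```text
9.95 [529.50678421 240.95392358 123.5368666 ] [-4.08703147e-04 -8.77556505e-02  9.96141925e-01 -2.10569739e-04]
```

View pics/w3.png

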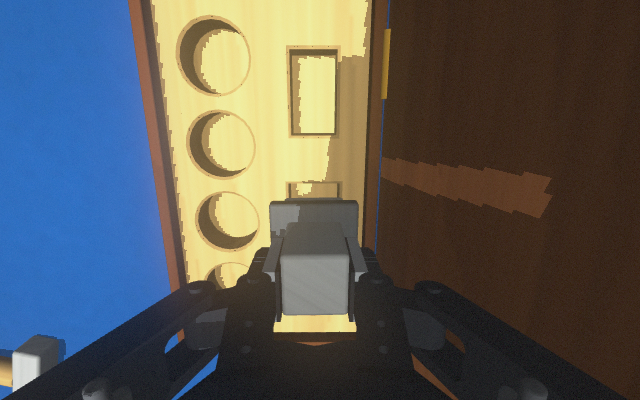

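Run:
```python
from h import *
s=ctrl.sense(); e=s["eef_pos"]
t=np.radians(10.2); X=np.array([-np.sin(t),np.cos(t)]); Y=np.array([-np.cos(t),-np.sin(t)])
def r(n,u,v,z):
    w=ray("wrist",u,v,z)[:2]-e[:2]; print(n,(w+e[:2]).round(1),"rel TCP caseX %.1f caseY %.1f"%(w@X,w@Y))
for q in[(289,48),(338,48),(337,136),(291,136)]: r("long",*q,44)
for q in[(288,183),(341,183)]: r("sq edge",*q,44)
for q in[(270,202),(358,202)]: r("flange",*q,115.9)
for q in[(282,314),(349,314)]: r("griptop front?",*q,115.9)
r("Pa",213,57,44);r("Pb",221,144,44);r("Pc",228,220,44)
```

```text
long [425.1 205.4] rel TCP caseX -16.6 caseY 109.3
long [419.5 237.1] rel TCP caseX 15.7 caseY 109.2
long [475.4 247.5] rel TCP caseX 16.0 caseY 52.2
long [481.1 215.4] rel TCP caseX -16.6 caseY 52.3
sq edge [515.2 218.5] rel TCP caseX -19.6 caseY 18.2
sq edge [508.4 257. ] rel TCP caseX 19.5 caseY 18.1
flange [509.1 214.2] rel TCP caseX -22.7 caseY 25.0
flange [501.3 258.4] rel TCP caseX 22.1 caseY 24.9
griptop front? [573.8 229.9] rel TCP caseX -18.7 caseY -41.4
griptop front? [567.1 267.4] rel TCP caseX 19.4 caseY -41.5
Pa [439.2 156.6] rel TCP caseX -67.1 caseY 104.0
Pb [495.4 167.1] rel TCP caseX -66.7 caseY 46.9
Pc [551.9 177.7] rel TCP caseX -66.2 caseY -10.6
```

{"method": "apply_moves", "body": {
  "targets": [
    [20,[1.6,0.3,-10],[0,0,0]],
    [20,[1.6,0.3,-20],[0,0,0]],
    [20,[1.6,0.3,-30],[0,0,0]],
    [20,[1.6,0.3,-36],[0,0,0]],
    [20,[1.6,0.3,-40],[0,0,0]],
    [20,[1.6,0.3,-43],[0,0,0]],
    [20,[1.6,0.3,-46],[0,0,0]],
    [20,[1.6,0.3,-46],[0,0,0]]
  ]
}}

```text
time_s: 10.8
eef_pos: [531.2, 242.1, 77.6]
ee_rot: [0.0, -0.088, 0.996, -0.0]
force: [1.0, -2.1, -7.8]
grip_width: 0.319
grip_force: 61.2
```

{"method": "apply_moves", "body": {
  "targets": [
    [20,[0,0,-4],[0,0,0]],
    [20,[0,0,-8],[0,0,0]],
    [20,[0,0,-12],[0,0,0]],
    [20,[0,0,-15],[0,0,0]],
    [20,[0,0,-17],[0,0,0]],
    [20,[0,0,-18.5],[0,0,0]],
    [20,[0,0,-18.5],[0,0,0]],
    [20,[0,0,-18.5],[0,0,0]]
  ]
}}

```text
time_s: 11.6
eef_pos: [531.3, 242.0, 59.8]
ee_rot: [0.0, -0.088, 0.996, -0.0]
force: [-0.8, -6.1, 1.8]
grip_width: 0.321
grip_force: 62.3
```

{"method": "apply_moves", "body": {
  "targets": [
    [40,[0,0,0],[0,0,0]],
    [40,[0,0,0],[0,0,0]],
    [40,[0,0,0],[0,0,0]],
    [40,[0,0,20],[0,0,0]],
    [40,[0,0,60],[0,0,0]],
    [40,[0,-20,100],[0,0,0]],
    [40,[-5,-55,120],[0,0,-8]],
    [40,[-10,-95,120],[0,0,-16]],
    [60,[-20,-135,120],[0,0,-24]],
    [60,[-30,-170,120],[0,0,-32]],
    [60,[-40,-205,120],[0,0,-40]],
    [60,[-50,-240,120],[0,0,-48]],
    [60,[-60,-265,110],[0,0,-56]],
    [60,[-70,-285,100],[0,0,-64]],
    [60,[-73.3,-300,100],[0,0,-72]],
    [60,[-73.3,-309.5,100],[0,0,-80]],
    [60,[-73.3,-309.5,100],[0,0,-88]],
    [60,[-73.3,-309.5,100],[0,0,-96]],
    [60,[-73.3,-309.5,100],[0,0,-104]],
    [60,[-73.3,-309.5,100],[0,0,-112]]
  ]
}}

```text
time_s: 13.6
eef_pos: [457.9, -66.9, 159.5]
ee_rot: [0.0, 0.778, 0.628, 0.0]
force: [-0.2, -0.4, -0.0]
grip_width: 0.702
grip_force: 0.0
```

Run:
```python
from h import *
s=ctrl.sense();print(s["time_s"],s["eef_pos"],s["ee_rot"],s["joints"][5])
p,W=cloud("wrist","w4.png");np.save("w4.npy",W)
p,W=cloud("top","top4.png"); np.save("top4.npy",W)
for n,u,v,r,z in[('long',307,248,14,66)]:
    w=W[v-r:v+r+1,u-r:u+r+1].reshape(-1,3); w=w[w[:,2]>z]; print(n,np.median(w[:,2]),cv2.minAreaRect(w[:,:2].astype(np.float32)))
```

```text
13.6 [457.9310029  -66.9470274  159.48140038] [1.74061313e-04 7.78162778e-01 6.28062540e-01 3.25223334e-04] -0.18694788580399208
long 455.34087451351013 ((469.29071044921875, -76.53478240966797), (39.70167922973633, 40.613609313964844), 0.4209672510623932)
```

View pics/w4.png

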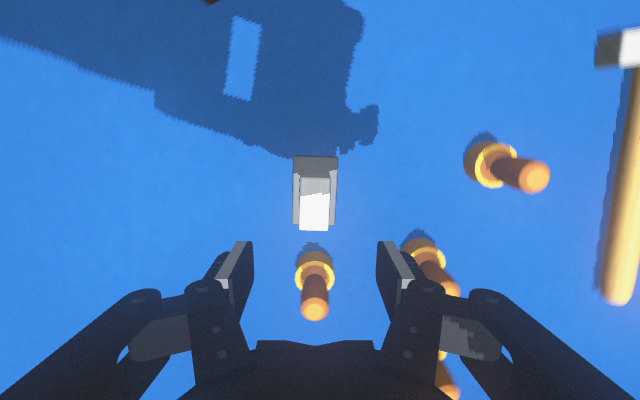

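Run:
```python
from h import *
print(camera_info("wrist")["extrinsics"][:3,2:].round(2))
P=np.array([ray("wrist",u,v,72)[:2] for u,v in[(301,178),(330,178),(327,230),(300,230)]]);print(P.round(1),P.mean(0))
for u,v in((294,157),(338,157)): print(ray("wrist",u,v,32).round(1), ray("wrist",u,v,24).round(1))
print("stamp foot top",ray("wrist",314,272,24).round(1))
```

```text
[[-6.0000e-02  4.7200e+02]
 [-2.7000e-01  9.5000e-01]
 [-9.6000e-01  3.0287e+02]]
[[451.8 -45.5]
 [473.3 -50. ]
 [462.8 -91.1]
 [441.7 -86.6]] [457.40084664 -68.27750374]
[446.4 -33.9  32. ] [445.6 -34.9  24. ]
[484.  -41.9  32. ] [484.4 -43.2  24. ]
stamp foot top [ 439.3 -151.7   24. ]
```

{"method": "apply_moves", "body": {
  "targets": [
    [60,[-0.4,-1.2,-30],[0,0,-1]],
    [60,[-0.4,-1.2,-60],[0,0,-1]],
    [60,[-0.4,-1.2,-85],[0,0,-1]],
    [60,[-0.4,-1.2,-105],[0,0,-1]],
    [60,[-0.4,-1.2,-115],[0,0,-1]],
    [60,[-0.4,-1.2,-120],[0,0,-1]],
    [60,[-0.4,-1.2,-120],[0,0,-1]],
    [40,[-0.4,-1.2,-120],[0,0,-1]],
    [18,[-0.4,-1.2,-120],[0,0,-1]],
    [18,[-0.4,-1.2,-120],[0,0,-1]],
    [18,[-0.4,-1.2,-120],[0,0,-1]],
    [18,[-0.4,-1.2,-120],[0,0,-1]],
    [18,[-0.4,-1.2,-120],[0,0,-1]]
  ]
}}

```text
time_s: 15.0
eef_pos: [457.6, -68.4, 40.1]
ee_rot: [0.0, 0.782, 0.624, 0.0]
force: [-2.1, 0.1, 5.3]
grip_width: 0.274
grip_force: 59.3
```

{"method": "apply_moves", "body": {
  "targets": [
    [18,[0,0,25],[0,0,0]],
    [18,[0,0,60],[0,0,0]],
    [18,[0,20,90],[0,0,-4]],
    [18,[0,50,100],[0,0,-12]],
    [18,[0,80,100],[0,0,-20]],
    [18,[0,110,100],[0,0,-28]],
    [18,[-2,140,100],[0,0,-36]],
    [18,[-2,170,100],[0,0,-44]],
    [18,[-4,200,100],[0,0,-52]],
    [18,[-4,230,100],[0,0,-60]],
    [18,[-6,260,100],[0,0,-67]],
    [18,[-7.2,280,95],[0,0,-67]],
    [18,[-7.2,295,90],[0,0,-67]],
    [18,[-7.2,295,85],[0,0,-67]],
    [18,[-7.2,295,85],[0,0,-67]],
    [18,[-7.2,295,85],[0,0,-67]]
  ]
}}

```text
time_s: 16.6
eef_pos: [450.1, 226.0, 124.2]
ee_rot: [0.0, 0.996, 0.088, -0.0]
force: [0.0, -0.6, -4.6]
grip_width: 0.27
grip_force: 60.7
```

Run:
```python
from h import *
s=ctrl.sense();print(s["time_s"],s["eef_pos"],s["ee_rot"],s["joints"][5])
p,W=cloud("wrist","w5.png");np.save("w5.npy",W)
```

```text
16.6 [450.06941373 226.00266742 124.19413678] [ 1.41351366e-04  9.96110259e-01  8.81149118e-02 -3.06312771e-04] 1.6268839042437961
```

View pics/w5.png

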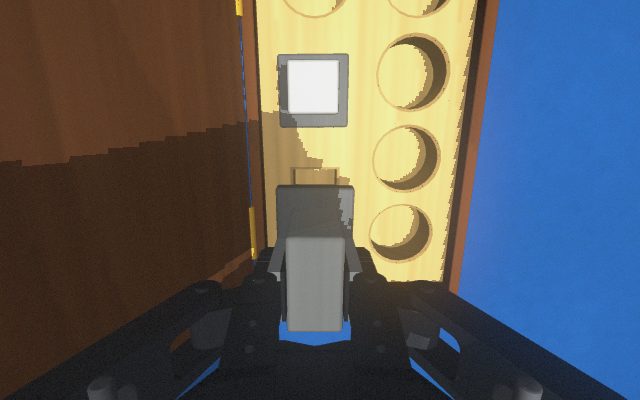

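Run:
```python
from h import *
s=ctrl.sense(); e=s["eef_pos"]
t=np.radians(10.2); X=np.array([-np.sin(t),np.cos(t)]); Y=np.array([-np.cos(t),-np.sin(t)])
def r(n,u,v,z):
    w=ray("wrist",u,v,z)[:2]-e[:2]; print(n,(w+e[:2]).round(1),"rel TCP caseX %.1f caseY %.1f"%(w@X,w@Y))
for q in[(293,168),(339,168)]: r("long edge",*q,44)
for q in[(276,185),(354,185)]: r("flange",*q,116.1); r("flangelow",*q,108.1)
for q in[(277,54),(348,54),(347,127),(278,127)]: r("sq flange",*q,52)
for q in[(287,60),(338,60),(339,114),(288,114)]: r("sq top",*q,92)
W=np.load("w5.npy");print(np.nanmedian(W[70:105,295:330].reshape(-1,3),0), np.nanmedian(W[140:160,290:340,2]),np.nanmedian(W[118:125,285:340,2]))
```

```text
long edge [475.7 246.3] rel TCP caseX 15.5 caseY -28.6
long edge [481.6 213.3] rel TCP caseX -18.1 caseY -28.5
flange [479.5 250.7] rel TCP caseX 19.2 caseY -33.1
flangelow [477.4 251.4] rel TCP caseX 20.2 caseY -31.2
flange [486.3 212.1] rel TCP caseX -20.1 caseY -33.1
flangelow [484.6 210.7] rel TCP caseX -21.1 caseY -31.1
sq flange [548.2 267.6] rel TCP caseX 23.6 caseY -103.8
sq flange [556.2 222.9] rel TCP caseX -21.7 caseY -103.7
sq flange [511.5 214.3] rel TCP caseX -22.3 caseY -58.2
sq flange [503.3 260.5] rel TCP caseX 24.6 caseY -58.3
sq top [540.8 256.6] rel TCP caseX 14.1 caseY -94.5
sq top [545.5 230.3] rel TCP caseX -12.6 caseY -94.5
sq top [518.8 224.4] rel TCP caseX -13.7 caseY -67.2
sq top [514.  251.9] rel TCP caseX 14.2 caseY -67.3
[529.68848936 241.36606796  92.76476565] 44.78246928048662 52.88067467140473
```

{"method": "apply_moves", "body": {
  "targets": [
    [18,[0,0,-10],[0,0,0]],
    [18,[0,0,-20],[0,0,0]],
    [18,[0,0,-30],[0,0,0]],
    [18,[0,0,-36],[0,0,0]],
    [18,[0,0,-40],[0,0,0]],
    [18,[0,0,-43],[0,0,0]],
    [18,[0,0,-46],[0,0,0]],
    [18,[0,0,-46],[0,0,0]]
  ]
}}

```text
time_s: 17.45
eef_pos: [450.1, 226.6, 78.1]
ee_rot: [0.0, 0.996, 0.088, -0.0]
force: [-0.0, -1.3, -6.6]
grip_width: 0.269
grip_force: 60.7
```

{"method": "apply_moves", "body": {
  "targets": [
    [18,[0,0,-4],[0,0,0]],
    [18,[0,0,-8],[0,0,0]],
    [18,[0,0,-12],[0,0,0]],
    [18,[0,0,-15],[0,0,0]],
    [18,[0,0,-17],[0,0,0]],
    [18,[0,0,-18.5],[0,0,0]],
    [18,[0,0,-18.5],[0,0,0]],
    [18,[0,0,-18.5],[0,0,0]]
  ]
}}

```text
time_s: 18.25
eef_pos: [450.1, 226.6, 60.1]
ee_rot: [0.0, 0.996, 0.088, 0.0]
force: [-3.3, -3.0, 4.0]
grip_width: 0.268
grip_force: 61.7
```

{"method": "apply_moves", "body": {
  "targets": [
    [40,[0,0,0],[0,0,0]],
    [40,[0,0,0],[0,0,0]],
    [40,[0,0,0],[0,0,0]],
    [40,[0,0,20],[0,0,0]],
    [40,[0,0,60],[0,0,0]],
    [40,[0,-20,100],[0,0,0]],
    [60,[0,-60,130],[0,0,0]],
    [60,[0,-105,160],[0,0,0]],
    [60,[0,-150,160],[0,0,0]],
    [60,[0,-195,160],[0,0,0]],
    [60,[-10,-240,160],[0,0,0]],
    [60,[-20,-285,160],[0,0,0]],
    [60,[-20,-330,160],[0,0,0]],
    [60,[-20,-360,160],[0,0,0]],
    [60,[-20,-360,160],[0,0,0]],
    [60,[-20,-360,160],[0,0,0]]
  ]
}}

```text
time_s: 19.85
eef_pos: [430.1, -133.4, 219.7]
ee_rot: [-0.0, 0.996, 0.088, 0.0]
force: [-0.7, -0.4, 0.1]
grip_width: 0.701
grip_force: 0.0
```

```bash
cat > st.py <<'E'
from h import *
def stamps(name,tag):
    p,W=cloud(name,tag+".png"); np.save(tag+".npy",W)
    m=((W[...,2]>70)&(W[...,2]<86)&(W[...,0]>300)&(W[...,1]<40)&(W[...,1]>-420)).astype(np.uint8)
    n,l=cv2.connectedComponents(m)
    for i in range(1,n):
        w=W[l==i]
        if len(w)<25: continue
        (c,r)=cv2.minEnclosingCircle(w[:,:2].astype(np.float32))
        print(name,len(w),np.round(c,1),round(r,1),w[:,2].max().round(1))
    return p,W
if __name__=="__main__":
    import sys
    s=ctrl.sense();print(s["time_s"],s["eef_pos"].round(1),s["ee_rot"].round(3))
    for n in("wrist","top"): stamps(n,n+sys.argv[1])
E
python3 st.py 6
```

```text
19.85 [ 430.1 -133.4  219.7] [-0.     0.996  0.088  0.   ]
wrist 682 [ 549.5 -166. ] 12.0 80.6
wrist 671 [ 540.2 -274. ] 12.6 80.4
wrist 501 [ 439.  -158.5] 12.2 80.4
wrist 739 [ 411.4 -325.3] 37.1 86.0
top 80 [623.8 -79.3] 11.9 83.4
top 82 [ 550.5 -165.6] 12.2 83.3
top 84 [ 541.1 -273.4] 12.1 81.1
top 52 [ 417.5 -318.2] 33.8 85.9
```

View pics/wrist6.png

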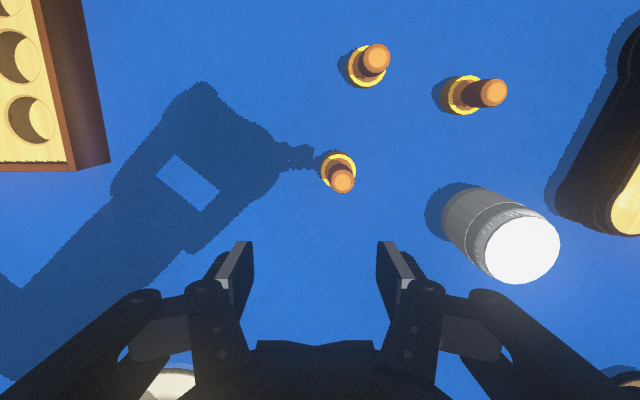

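{"method": "apply_moves", "body": {
  "targets": [
    [60,[9.2,-24.6,-40],[0,0,0]],
    [60,[9.2,-24.6,-80],[0,0,0]],
    [60,[9.2,-24.6,-115],[0,0,0]],
    [60,[9.2,-24.6,-145],[0,0,0]],
    [60,[9.2,-24.6,-165],[0,0,0]],
    [60,[9.2,-24.6,-176],[0,0,0]],
    [60,[9.2,-24.6,-180],[0,0,0]],
    [60,[9.2,-24.6,-180],[0,0,0]],
    [18,[9.2,-24.6,-180],[0,0,0]],
    [18,[9.2,-24.6,-180],[0,0,0]],
    [18,[9.2,-24.6,-180],[0,0,0]],
    [18,[9.2,-24.6,-180],[0,0,0]],
    [18,[9.2,-24.6,-180],[0,0,0]]
  ],
  "squeeze": 40
}}

```text
time_s: 21.25
eef_pos: [439.8, -158.2, 40.6]
ee_rot: [0.0, 0.996, 0.088, 0.001]
force: [-2.2, 1.1, 6.6]
grip_width: 0.282
grip_force: 39.0
```

{"method": "apply_moves", "body": {
  "targets": [
    [18,[0,0,25],[0,0,0]],
    [18,[0,0,60],[0,0,0]],
    [18,[0,25,80],[0,0,0]],
    [18,[0,65,85],[0,0,0]],
    [18,[0,110,85],[0,0,0]],
    [18,[0,155,85],[0,0,0]],
    [18,[0,200,85],[0,0,0]],
    [18,[0,245,85],[0,0,0]],
    [18,[-0.8,285,85],[0,0,0]],
    [18,[-0.8,308,85],[0,0,0]],
    [18,[-0.8,315,80],[0,0,0]],
    [18,[-0.8,315,70],[0,0,0]],
    [18,[-0.8,315,60],[0,0,0]],
    [18,[-0.8,315,52],[0,0,0]],
    [18,[-0.8,315,47],[0,0,0]],
    [18,[-0.8,315,43],[0,0,0]],
    [18,[-0.8,315,39],[0,0,0]],
    [18,[-0.8,315,39],[0,0,0]]
  ]
}}

```text
time_s: 23.05
eef_pos: [438.4, 156.9, 78.4]
ee_rot: [0.0, 0.996, 0.088, -0.0]
force: [0.4, 1.2, -2.0]
grip_width: 0.281
grip_force: 40.2
```

Entered the pocket (z 78.4, force small). Now I'll seat it, release and retreat to stamp1.

{"method": "apply_moves", "body": {
  "targets": [
    [18,[0,0,-7],[0,0,0]],
    [18,[0,0,-14],[0,0,0]],
    [18,[0,0,-19],[0,0,0]],
    [18,[0,0,-20.5],[0,0,0]],
    [18,[0,0,-20.5],[0,0,0]],
    [45,[0,0,-20.5],[0,0,0]],
    [45,[0,0,-20.5],[0,0,0]],
    [45,[0,0,-20.5],[0,0,0]],
    [45,[0,0,10],[0,0,0]],
    [45,[0,0,50],[0,0,0]],
    [45,[0,-10,90],[0,0,0]],
    [60,[20,-50,100],[0,0,0]],
    [60,[40,-95,100],[0,0,0]],
    [60,[60,-140,100],[0,0,0]],
    [60,[80,-185,100],[0,0,0]],
    [60,[90,-230,100],[0,0,0]],
    [60,[90,-250,110],[0,0,0]],
    [60,[90,-250,110],[0,0,0]]
  ]
}}

```text
time_s: 24.85
eef_pos: [529.0, -95.5, 189.3]
ee_rot: [0.001, 0.996, 0.087, 0.001]
force: [0.7, 0.3, 1.5]
grip_width: 0.705
grip_force: 0.0
```

```bash
python3 st.py 7
```

```text
24.85 [529.  -95.5 189.3] [0.001 0.996 0.087 0.001]
wrist 799 [623.4 -79.3] 12.1 81.2
wrist 639 [ 550.1 -165.7] 12.2 80.8
wrist 639 [ 541.1 -273.3] 12.2 80.3
wrist 195 [ 443.1 -336.2] 14.7 86.0
top 85 [ 541.3 -273.5] 12.0 81.8
top 42 [ 416.6 -309.5] 29.3 85.5
```

{"method": "apply_moves", "body": {
  "targets": [
    [60,[45,8,0],[0,0,0]],
    [60,[85,16,-20],[0,0,0]],
    [60,[94.5,16.2,-50],[0,0,0]],
    [60,[94.5,16.2,-85],[0,0,0]],
    [60,[94.5,16.2,-115],[0,0,0]],
    [60,[94.5,16.2,-138],[0,0,0]],
    [60,[94.5,16.2,-149],[0,0,0]],
    [60,[94.5,16.2,-149],[0,0,0]],
    [18,[94.5,16.2,-149],[0,0,0]],
    [18,[94.5,16.2,-149],[0,0,0]],
    [18,[94.5,16.2,-149],[0,0,0]],
    [18,[94.5,16.2,-149],[0,0,0]],
    [18,[94.5,16.2,-149],[0,0,0]]
  ]
}}

```text
time_s: 26.25
eef_pos: [623.8, -76.9, 41.2]
ee_rot: [0.0, 0.996, 0.088, 0.001]
force: [0.1, 0.7, 5.3]
grip_width: 0.284
grip_force: 41.4
```

{"method": "apply_moves", "body": {
  "targets": [
    [18,[0,0,25],[0,0,0]],
    [18,[0,0,60],[0,0,0]],
    [18,[0,25,80],[0,0,0]],
    [18,[-4,65,85],[0,0,0]],
    [18,[-8,110,85],[0,0,0]],
    [18,[-12,155,85],[0,0,0]],
    [18,[-14.8,200,85],[0,0,0]],
    [18,[-14.8,235,85],[0,0,0]],
    [18,[-14.8,258,85],[0,0,0]],
    [18,[-14.8,265.4,80],[0,0,0]],
    [18,[-14.8,265.4,70],[0,0,0]],
    [18,[-14.8,265.4,60],[0,0,0]],
    [18,[-14.8,265.4,52],[0,0,0]],
    [18,[-14.8,265.4,47],[0,0,0]],
    [18,[-14.8,265.4,43],[0,0,0]],
    [18,[-14.8,265.4,39],[0,0,0]],
    [18,[-14.8,265.4,39],[0,0,0]]
  ]
}}

```text
time_s: 27.95
eef_pos: [608.1, 188.5, 78.3]
ee_rot: [0.0, 0.996, 0.088, -0.0]
force: [-0.2, 0.3, -2.1]
grip_width: 0.278
grip_force: 40.9
```

{"method": "apply_moves", "body": {
  "targets": [
    [18,[0,0,-7],[0,0,0]],
    [18,[0,0,-14],[0,0,0]],
    [18,[0,0,-19],[0,0,0]],
    [18,[0,0,-20],[0,0,0]],
    [18,[0,0,-20],[0,0,0]],
    [45,[0,0,-20],[0,0,0]],
    [45,[0,0,-20],[0,0,0]],
    [45,[0,0,-20],[0,0,0]],
    [45,[0,0,10],[0,0,0]],
    [45,[0,0,50],[0,0,0]],
    [45,[0,-10,90],[0,0,0]],
    [60,[-15,-50,100],[0,0,0]],
    [60,[-30,-95,100],[0,0,0]],
    [60,[-50,-140,100],[0,0,0]],
    [60,[-70,-185,100],[0,0,0]],
    [60,[-80,-230,100],[0,0,0]],
    [60,[-80,-275,110],[0,0,0]],
    [60,[-80,-300,110],[0,0,0]],
    [60,[-80,-300,110],[0,0,0]],
    [60,[-80,-300,110],[0,0,0]]
  ]
}}

```text
time_s: 29.95
eef_pos: [528.2, -111.2, 188.7]
ee_rot: [-0.0, 0.996, 0.088, -0.0]
force: [0.0, -0.0, 0.1]
grip_width: 0.706
grip_force: 0.0
```

```bash
python3 st.py 8
```

```text
29.95 [ 528.2 -111.2  188.7] [-0.     0.996  0.088 -0.   ]
wrist 636 [ 550.  -165.6] 12.1 80.6
wrist 637 [ 541.3 -273.5] 12.3 80.3
wrist 70 [ 443.5 -343.4] 7.9 86.0
top 86 [ 541.2 -273.3] 12.2 82.6
top 46 [ 414.  -312.2] 31.6 86.0
```

Stamp1 is at (550,-165.6), a shift of (21.8,-54.4) from here.

{"method": "apply_moves", "body": {
  "targets": [
    [60,[15,-40,0],[0,0,0]],
    [60,[21.8,-54.4,-20],[0,0,0]],
    [60,[21.8,-54.4,-50],[0,0,0]],
    [60,[21.8,-54.4,-85],[0,0,0]],
    [60,[21.8,-54.4,-115],[0,0,0]],
    [60,[21.8,-54.4,-138],[0,0,0]],
    [60,[21.8,-54.4,-148],[0,0,0]],
    [60,[21.8,-54.4,-148],[0,0,0]],
    [18,[21.8,-54.4,-148],[0,0,0]],
    [18,[21.8,-54.4,-148],[0,0,0]],
    [18,[21.8,-54.4,-148],[0,0,0]],
    [18,[21.8,-54.4,-148],[0,0,0]],
    [18,[21.8,-54.4,-148],[0,0,0]]
  ]
}}

```text
time_s: 31.35
eef_pos: [550.7, -166.0, 42.1]
ee_rot: [0.001, 0.996, 0.088, 0.001]
force: [-0.7, 1.9, 7.1]
grip_width: 0.28
grip_force: 39.1
```

{"method": "apply_moves", "body": {
  "targets": [
    [18,[0,0,25],[0,0,0]],
    [18,[0,0,60],[0,0,0]],
    [18,[0,25,80],[0,0,0]],
    [18,[0,65,90],[0,0,0]],
    [18,[0,110,90],[0,0,0]],
    [18,[0,155,90],[0,0,0]],
    [18,[0,200,90],[0,0,0]],
    [18,[0,245,90],[0,0,0]],
    [18,[1.3,285,90],[0,0,0]],
    [18,[1.3,320,90],[0,0,0]],
    [18,[1.3,338,85],[0,0,0]],
    [18,[1.3,344,80],[0,0,0]],
    [18,[1.3,344,70],[0,0,0]],
    [18,[1.3,344,60],[0,0,0]],
    [18,[1.3,344,52],[0,0,0]],
    [18,[1.3,344,47],[0,0,0]],
    [18,[1.3,344,43],[0,0,0]],
    [18,[1.3,344,39],[0,0,0]],
    [18,[1.3,344,39],[0,0,0]]
  ]
}}

```text
time_s: 33.25
eef_pos: [551.2, 178.2, 79.4]
ee_rot: [-0.0, 0.996, 0.088, -0.0]
force: [0.0, -0.0, -3.1]
grip_width: 0.279
grip_force: 40.1
```

{"method": "apply_moves", "body": {
  "targets": [
    [18,[0,0,-7],[0,0,0]],
    [18,[0,0,-14],[0,0,0]],
    [18,[0,0,-18],[0,0,0]],
    [18,[0,0,-20],[0,0,0]],
    [18,[0,0,-20],[0,0,0]],
    [45,[0,0,-20],[0,0,0]],
    [45,[0,0,-20],[0,0,0]],
    [45,[0,0,-20],[0,0,0]],
    [45,[0,0,10],[0,0,0]],
    [45,[0,0,50],[0,0,0]],
    [45,[0,-10,90],[0,0,0]],
    [60,[-5,-50,100],[0,0,0]],
    [60,[-10,-95,100],[0,0,0]],
    [60,[-15,-140,100],[0,0,0]],
    [60,[-20,-185,100],[0,0,0]],
    [60,[-20,-230,100],[0,0,0]],
    [60,[-20,-275,110],[0,0,0]],
    [60,[-20,-320,110],[0,0,0]],
    [60,[-20,-340,110],[0,0,0]],
    [60,[-20,-340,110],[0,0,0]]
  ]
}}

```text
time_s: 35.25
eef_pos: [531.1, -164.3, 189.6]
ee_rot: [0.0, 0.996, 0.087, 0.0]
force: [-0.0, 1.2, 0.4]
grip_width: 0.703
grip_force: 0.0
```

```bash
python3 st.py 9
```

```text
35.25 [ 531.1 -164.3  189.6] [0.    0.996 0.087 0.   ]
wrist 619 [ 541.  -273.8] 12.2 80.5
top 57 [ 412.4 -314.4] 32.7 85.8
```

{"method": "apply_moves", "body": {
  "targets": [
    [60,[5,-45,0],[0,0,0]],
    [60,[9.8,-85,0],[0,0,0]],
    [60,[9.8,-111.8,-20],[0,0,0]],
    [60,[9.8,-111.8,-50],[0,0,0]],
    [60,[9.8,-111.8,-85],[0,0,0]],
    [60,[9.8,-111.8,-115],[0,0,0]],
    [60,[9.8,-111.8,-138],[0,0,0]],
    [60,[9.8,-111.8,-148],[0,0,0]],
    [60,[9.8,-111.8,-148],[0,0,0]],
    [18,[9.8,-111.8,-148],[0,0,0]],
    [18,[9.8,-111.8,-148],[0,0,0]],
    [18,[9.8,-111.8,-148],[0,0,0]],
    [18,[9.8,-111.8,-148],[0,0,0]],
    [18,[9.8,-111.8,-148],[0,0,0]]
  ]
}}

```text
time_s: 36.75
eef_pos: [541.8, -273.9, 43.2]
ee_rot: [0.001, 0.996, 0.088, 0.001]
force: [-0.8, 0.4, 4.7]
grip_width: 0.278
grip_force: 39.2
```

{"method": "apply_moves", "body": {
  "targets": [
    [18,[0,0,25],[0,0,0]],
    [18,[0,0,60],[0,0,0]],
    [18,[0,25,80],[0,0,0]],
    [18,[-5,65,90],[0,0,0]],
    [18,[-10,110,90],[0,0,0]],
    [18,[-15,155,90],[0,0,0]],
    [18,[-20,200,90],[0,0,0]],
    [18,[-25,245,90],[0,0,0]],
    [18,[-30,290,90],[0,0,0]],
    [18,[-35,335,90],[0,0,0]],
    [18,[-40,375,90],[0,0,0]],
    [18,[-44,410,90],[0,0,0]],
    [18,[-46.3,435,85],[0,0,0]],
    [18,[-46.3,441.4,75],[0,0,0]],
    [18,[-46.3,441.4,65],[0,0,0]],
    [18,[-46.3,441.4,54],[0,0,0]],
    [18,[-46.3,441.4,46],[0,0,0]],
    [18,[-46.3,441.4,42],[0,0,0]],
    [18,[-46.3,441.4,38],[0,0,0]],
    [18,[-46.3,441.4,38],[0,0,0]]
  ]
}}

```text
time_s: 38.75
eef_pos: [494.8, 167.6, 79.5]
ee_rot: [0.0, 0.996, 0.088, -0.0]
force: [0.3, -0.9, -3.6]
grip_width: 0.278
grip_force: 40.3
```

{"method": "apply_moves", "body": {
  "targets": [
    [18,[0,0,-7],[0,0,0]],
    [18,[0,0,-13],[0,0,0]],
    [18,[0,0,-17],[0,0,0]],
    [18,[0,0,-19],[0,0,0]],
    [18,[0,0,-19],[0,0,0]],
    [45,[0,0,-19],[0,0,0]],
    [45,[0,0,-19],[0,0,0]],
    [45,[0,0,-19],[0,0,0]],
    [45,[0,0,10],[0,0,0]],
    [45,[0,0,50],[0,0,0]],
    [45,[0,-10,90],[0,0,0]],
    [60,[-10,-50,120],[0,0,0]],
    [60,[-30,-95,150],[0,0,0]],
    [60,[-50,-140,160],[0,0,0]],
    [60,[-70,-180,160],[0,0,0]],
    [60,[-90,-220,160],[0,0,0]],
    [60,[-110,-260,160],[0,0,0]],
    [60,[-130,-300,160],[0,0,0]],
    [60,[-130,-300,160],[0,0,0]],
    [60,[-130,-300,160],[0,0,0]]
  ]
}}

```text
time_s: 40.75
eef_pos: [364.7, -132.7, 239.9]
ee_rot: [0.0, 0.996, 0.087, 0.0]
force: [0.9, 0.1, -0.2]
grip_width: 0.7
grip_force: 0.0
```

Run:
```python
from h import *
import st
st.stamps("top","top10"); p,W=cloud("scene","scene10.png")
q=np.load("top10.npy"); t=cv2.imread("pics/top10.png")
o=np.zeros((560,800,3),np.uint8); o[:280,:448]=cv2.resize(t,(448,280)); c=cv2.resize(t[150:300,90:260],(352,310),interpolation=2); o[:310,448:]=c
o[310:560,448:]=cv2.resize(p[180:330,330:541],(352,250),interpolation=2); o[280:560,:448]=cv2.resize(p,(448,280)); cv2.imwrite("pics/fin.png",o)
for n,x,y in[("a",439,157),("b",495.5,167.5),("c",552,178),("d",609,188.5),("sq",531,242),("long",450,226.5)]:
    m=(np.hypot(q[...,0]-x,q[...,1]-y)<8)&(q[...,2]>50); print(n,m.sum(),np.nanmedian(q[m],0).round(1) if m.any() else None)
print(ctrl.sense()["time_s"])
```

```text
top 30 [ 429.1 -306.7] 19.6 85.4
a 42 [439.5 156.   96.4]
b 39 [496.5 167.   97.5]
c 38 [551.8 178.1  97.2]
d 32 [609.9 188.7  96.9]
sq 40 [531.1 241.7  93.1]
long 37 [450.7 226.9  92.2]
40.85
```

View pics/fin.png

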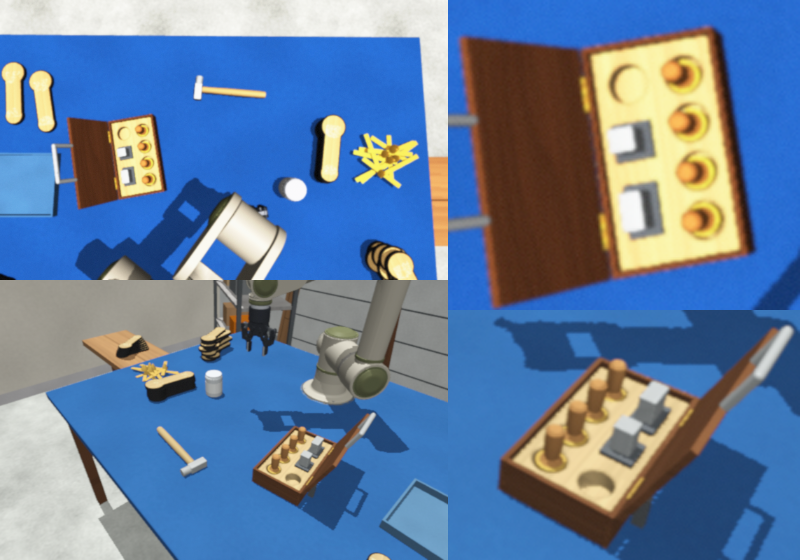

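The final views show the lid back on its stop and both dies home, with tops at about 92 mm. The four stamps stand in their pockets with tops at about 96 mm, and the soles, hammer and tin are untouched.

```bash
python3 -c "
from rig import ctrl
print(ctrl.finish_job())"
```

```text
the job is handed in; nothing more can be done
None
```

The job is handed in at about 41 s: the lid is open on its stop, both dies are fully home in their sockets, and all four stamps stand upright in their own pockets.

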